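Sieve the polishing balls out of a basket, then tip out the mounts

ROBOT

A 6-joint arm with a two-finger parallel gripper is mounted at the origin on the work surface; the furniture and walls round the work are solid. World frame = base frame: x ahead of the robot, y to its left, z up, the work surface at z = 0. Lengths are in mm, angles in rad, forces in N, time in s.
With the tool pointing down it reaches from about 350 to 875 mm from the base axis. Payload 4.2 kg.
Tool frame: the origin (TCP) lies between the finger pads; the fingertips stand 25 mm ahead of it and the grasp point (between the pads) lies 6 mm ahead of it; z points along the fingers, y is the line along which they close (so a half turn about z gives the same grasp; the last joint's range is limited). The gripper opens to 85 mm and grips with 20 to 120 N. Pads are 22 mm wide; open, the fingers measure 114 mm over their backs; the gripper's body (76 mm by 85 mm) begins 54 mm behind the grasp point. The pads swing forward as they close: fully open they stand 13 mm farther back than shut.
Start: joints at [-0.873, 0.385, 0.008, 0, -1.194, -0.259], TCP at [265.545, -565.761, 256.312] pointing down, gripper open.
Joint ranges: [-3.14, 3.14], [-1.21, 2.06], [-1.07, 1.41], [-3.16, 2.05], [-2.99, -0.16], [-3.1, 3.1]. Speed limits (rad/s): [2.79, 2.79, 3.14, 3.14, 3.14, 3.14].

INTERFACE

Orientations are given as a unit quaternion [x, y, z, w].
In Python, from bench import read_state, get_image, job_done gives the robot as it stands.
- The arm moves only by the tool play_rows, never from a script. Its argument "series" is a list of rows, each a list of 6 numbers: the shift along the world's x, y, z in mm, then the turn, a rotation vector about the world's x, y, z in units of 6 degrees (1.0 is 6 degrees). A call has 1 to 20 rows; each row shifts and turns the commanded pose from where the row before left it; what a row does not reach is not made up. A row lasts 1/12 s, in which the tool goes at most 41.7 mm and 7.16 degrees, less where a joint would pass 70% of its speed; a pose out of reach is approached as far as the arm can. A call is refused whole if a number of a shift passes 41.7 or a number of a turn 1, either way. A call with a gripper value outside its range is refused whole. "gripper" is the opening, from 0 (shut) to 1 (fully open), set as the call begins (left out, the last holds). The fingers move at their own pace and stop on an object; the grip force is fixed at half the most. Time passes only in rows, so rows that do not move let the fingers close. It gives the time, the measured TCP pose, the force, the opening and the grip force at its end, in the units of the state.
- read_state(): the state, without advancing time (a new reading comes with each control period).
- get_image(name): name is "scene" or "top" or "wrist"; returns a dict with "image" (384x512x3 uint8, red, green, blue), "fx", "fy", "cx", "cy" (pixels), "eye" and "rotation" of the camera in the world. Camera axes: x right, y down, z forward; pixel columns grow to the right and rows downward; lengths in mm; the calibration is good to about 2 mm. A picture is of the moment at which its call begins. There is no depth.
- job_done(): hands the job in; it is judged then, once.
The state is a dict: "clock": time; "joints": joint angles; "joint_vel": joint speeds; "joint_efforts": joint torques, N m; "position": TCP position; "ee_rot": TCP orientation; "contact_force": force on the tool from outside, world axes, zero at the start; "wrist_torque": the same for the moment, N m; "gripper_width": finger opening in mm; "grasp_force": force on a finger pad.
Only numpy, scipy, OpenCV 4.12 (cv2) and the standard library are available. Lean on these libraries where they do the work, as an engineer would, in place of code of your own. Each camera call takes 0.05 s, during which the arm holds its last target. There are 200 camera calls.

TASK

Rock or shake the wire sieve basket just above the steel pan that it stands in until both small steel balls have dropped through its floor into that pan, with the two specimen mounts still in the basket. Then tip both mounts out of the basket's open end into the empty grey tray (not the one that holds the reference blocks), and stand the basket upright in the pan again.

Things in the scene. Friction and masses are not known exactly. Their poses are not given: they have to be found in the camera images.
- basket_grip (a point): Centre of the black grip block on the bail of the steel-wire basket (0.25 kg); pinch it from above across its thickness. Block: 14 mm thick along x, 46 mm long along y, 30 mm high. Below this point: feet's tips 125 mm, floor top 98 mm, wall tops 65 mm. The basket reaches x -60 to +60 mm, y -44 to +44 mm; its back wall is at -x, its open mouth at +x. z is up when it stands.
- basket_mouth (a point): Middle of the open edge of the basket's floor, 60 mm along +x and 98 mm below the grip's centre, same axes; no wall and no sill here. Feet 27 mm lower stand 8 mm behind it. The floor's wires run along y in close pairs that form shallow grooves; between the pairs are slots 13 mm wide, which balls pass and mounts do not.
- pan_in (a point): Centre of the inner floor (3 mm above the worktop) of the low steel catch pan in which the basket stands at the start. Inside 166 mm along x, 136 mm along y, rim 29 mm above the floor; fixed to the worktop. Its x axis points roughly the way the basket's mouth does at the start, to the robot's right.
- tray_in (a point): Centre of the inner floor (3 mm above the worktop) of the empty grey plastic tray, inside 134 mm along x, 144 mm along y, rim 32 mm above the floor; fixed. It stands to the left or the right of the pan; a like tray on the other side holds three metal reference blocks and is the wrong one.
- mount_1_center (a point): Centre (half-way up) of a black cylindrical specimen mount, 30 mm across and 18 mm high, 35 g; it starts flat on the basket's floor near the back wall. It slides on the wires when they slope more than about 27 to 36 degrees. Its z axis is the cylinder's axis.
- mount_2_center (a point): Centre (half-way up) of a black cylindrical specimen mount, 30 mm across and 22 mm high, 35 g; it starts flat on the basket's floor near the back wall. It slides on the wires when they slope more than about 27 to 36 degrees. Its z axis is the cylinder's axis.
- ball_1_center (a point): Centre of a dark steel ball, 11 mm across, that starts in a groove at the middle of the basket's floor. It rolls out and drops through the next slot when the floor slopes about 20 degrees or more along the basket's x, either way, or is jerked that way.
- ball_2_center (a point): Centre of a dark steel ball, 11 mm across, that starts in a groove at the middle of the basket's floor. It rolls out and drops through the next slot when the floor slopes about 20 degrees or more along the basket's x, either way, or is jerked that way.
There are look-alikes about, which are no part of the job. Leave any orange look-alike of the part that bears mount_2_center alone.

How it is judged (in metres and radians):
On the way, in this order (a step that is already met when the one before it is completed fails the run):
1. both balls lie in the steel pan while both mounts are still in the basket (x of ball_1_center in the frame of pan_in between -0.084 and 0.084 m and y of ball_1_center in the frame of pan_in between -0.069 and 0.069 m and z of ball_1_center in the frame of pan_in between -0.005 and 0.016 m and x of ball_2_center in the frame of pan_in between -0.084 and 0.084 m and y of ball_2_center in the frame of pan_in between -0.069 and 0.069 m and z of ball_2_center in the frame of pan_in between -0.005 and 0.016 m and x of mount_1_center in the frame of basket_grip between -0.065 and 0.065 m and y of mount_1_center in the frame of basket_grip between -0.045 and 0.045 m and z of mount_1_center in the frame of basket_grip between -0.11 and -0.055 m and x of mount_2_center in the frame of basket_grip between -0.065 and 0.065 m and y of mount_2_center in the frame of basket_grip between -0.045 and 0.045 m and z of mount_2_center in the frame of basket_grip between -0.11 and -0.055 m), for 0.2 s.
2. both mounts lie in the empty grey tray (x of mount_1_center in the frame of tray_in between -0.07 and 0.07 m and y of mount_1_center in the frame of tray_in between -0.075 and 0.075 m and z of mount_1_center in the frame of tray_in between -0.005 and 0.05 m and x of mount_2_center in the frame of tray_in between -0.07 and 0.07 m and y of mount_2_center in the frame of tray_in between -0.075 and 0.075 m and z of mount_2_center in the frame of tray_in between -0.005 and 0.05 m), for 0.2 s.
At the end, for the whole second after the job is handed in: Both balls on the floor of the steel pan; both mounts inside the once empty grey tray (centres under 50 mm above its floor); the basket standing in the pan, its grip within 35 mm of over the pan's centre and 110 to 140 mm above its floor, tilted under 10 degrees (all of step 2 and x of ball_1_center in the frame of pan_in between -0.084 and 0.084 m and y of ball_1_center in the frame of pan_in between -0.069 and 0.069 m and z of ball_1_center in the frame of pan_in between -0.005 and 0.016 m and x of ball_2_center in the frame of pan_in between -0.084 and 0.084 m and y of ball_2_center in the frame of pan_in between -0.069 and 0.069 m and z of ball_2_center in the frame of pan_in between -0.005 and 0.016 m and horizontal distance between basket_grip and pan_in below 0.035 m and z of basket_grip in the frame of pan_in between 0.11 and 0.14 m and angle between basket_grip's own z axis and vertical below 0.175 rad); the robot touches nothing.
It also fails if it takes over 54 s, if anything falls off the work surface, if the arm or the gripper's body presses on something with over 40 N, if the wrist force passes 120 N, or if a joint passes its speed limit or range.

## Working session

There is one attempt and no reset: what is moved stays moved. The work goes in short steps, Python scripts to look and compute and a tool call to move; the robot and the scene stay as the last step left them, time stands still between calls to the robot, and variables do not carry over. Pictures are saved under pics/ and viewed, at most 10 in all, crops included, and the job is handed in when it is done.

Besides the shell and the picture viewer there is one more tool, called after "Request:" in YAML: its name, and indented under it one key for each argument. play_rows: Moves the arm, as the interface text tells. Its arguments: {"type":"object","properties":{"series":{"type":"array","items":{"type":"array","items":{"type":"number"}}},"gripper":{"type":"number"}},"required":["series"]}

```bash
mkdir -p pics; ls; cat > h.py <<'E'
import numpy as np,cv2
from bench import read_state,get_image,job_done
def ray(c,u,v,z):
    d=np.array(c["rotation"])@np.array([(u-c["cx"])/c["fx"],(v-c["cy"])/c["fy"],1]);e=np.array(c["eye"])
    return e+d*(z-e[2])/d[2]
def proj(c,p):
    q=np.array(c["rotation"]).T@(np.array(p)-np.array(c["eye"]));return c["fx"]*q[0]/q[2]+c["cx"],c["fy"]*q[1]/q[2]+c["cy"]
def save(c,n): cv2.imwrite("pics/"+n,cv2.cvtColor(c["image"],cv2.COLOR_RGB2BGR))
E
python3 - <<'E'
from h import *
import pickle
for n in["scene","top"]:
    c=get_image(n);save(c,n+"0.png");pickle.dump(c,open(n+"0.pkl","wb"));print(n,c["fx"],c["cx"],c["cy"],c["eye"],np.round(c["rotation"],3).tolist())
print(read_state())
E
```

```text
pics
scene 445.6644929717917 250.81508141231774 190.3416099669099 [-181.52468204  408.23850815  638.52009767] [-0.408, 0.79, -0.41, 0.204]
top 417.2888062054249 258.20676675149514 191.41281955271918 [343.05474619 -11.67069441 956.74247136] [0.707, -0.706, 0.027, -0.026]
{'clock': 0.1, 'joints': array([-8.73427259e-01,  3.85467408e-01,  6.78464343e-03, -4.48984713e-04,
       -1.19400126e+00, -2.58567754e-01]), 'joint_vel': array([ 0.00151011, -0.00445953,  0.00389384,  0.00230062, -0.00028522,
       -0.00028857]), 'joint_efforts': array([-1.13328788e-03, -3.93319380e+01,  1.88928062e+01,  4.19799775e+00,
       -2.62337395e-03,  7.36330890e-06]), 'position': array([ 265.34019636, -565.36392967,  255.34491721]), 'ee_rot': array([-2.17563772e-01,  9.76045630e-01,  9.34052832e-04, -2.48866378e-04]), 'contact_force': array([ 0.17482425, -1.14073519, -0.11948818]), 'wrist_torque': array([ 0.02394271, -0.06692991, -0.05982088]), 'grasp_force': 0.0, 'gripper_width': 85.08385725875075}
```

View pics/top0.png

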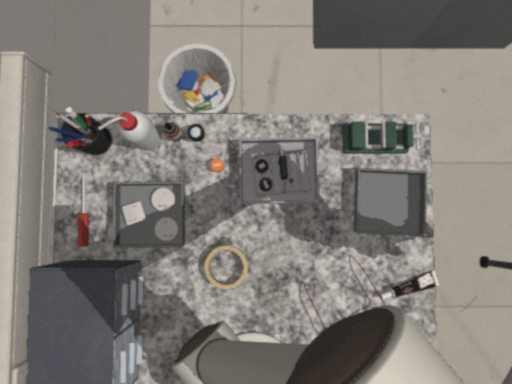

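View pics/scene0.png

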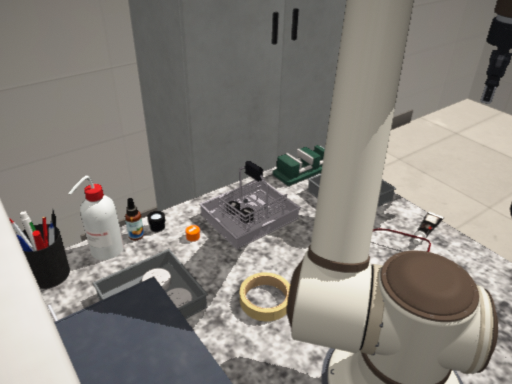

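The pictures show the pan with basket at about (278,171) in the top view, with the mouth to the right. The empty tray is at about (390,202), and the reference blocks are in the left tray. The camera rotation is a quaternion, so I'll convert it, then measure edges on an enlarged crop.

```bash
sed -i 's/np.array(c\["rotation"\])/R.from_quat(c["rotation"]).as_matrix()/g; 1a from scipy.spatial.transform import Rotation as R' h.py
python3 - <<'E'
from h import *
import pickle
c=pickle.load(open("top0.pkl","rb"));im=cv2.cvtColor(c["image"],cv2.COLOR_RGB2BGR)
print(R.from_quat(c["rotation"]).as_matrix().round(3))
a=cv2.resize(im[125:245,230:330],None,fx=5,fy=5,interpolation=cv2.INTER_CUBIC);a=cv2.resize(a,(400,480))
b=cv2.resize(im[155:255,345:440],None,fx=4,fy=4,interpolation=cv2.INTER_CUBIC)
a=cv2.resize(im[130:215,230:325],(760,680)[:2],interpolation=cv2.INTER_CUBIC)
a=cv2.convertScaleAbs(cv2.resize(im[132:207,232:326],(752,600),interpolation=cv2.INTER_CUBIC),alpha=1.6)
cv2.imwrite("pics/crop1.png",a)
g=cv2.cvtColor(im,cv2.COLOR_BGR2GRAY)
hsv=cv2.cvtColor(im,cv2.COLOR_BGR2HSV)
for nm,(x0,x1,y0,y1) in dict(pan=(225,335,125,215),tray=(340,440,155,250)).items():
    m=((g<125)&(hsv[...,1]<40)).astype(np.uint8)*0
    sub=cv2.GaussianBlur(g,(3,3),0)
    m[y0:y1,x0:x1]=(sub[y0:y1,x0:x1]<112)
    m=cv2.morphologyEx(m,cv2.MORPH_CLOSE,np.ones((5,5)));m=cv2.morphologyEx(m,cv2.MORPH_OPEN,np.ones((15,15)))
    k=max(cv2.findContours(m,cv2.RETR_EXTERNAL,cv2.CHAIN_APPROX_NONE)[0],key=cv2.contourArea)
    r=cv2.minAreaRect(k);print(nm,r);
    P=[ray(c,u,v,32)[:2].round(1) for u,v in cv2.boxPoints(r)];print(P,np.mean(P,0))
E
```

```text
[[ 0.002 -0.997  0.075]
 [-1.    -0.002 -0.001]
 [ 0.001 -0.075 -0.997]]
pan ((274.0, 177.0), (74.0, 98.0), 90.0)
[array([528.6,  62.2]), array([ 529. , -157.6]), array([ 363.2, -156. ]), array([362.8,  61. ])] [445.9 -47.6]
tray ((383.0, 209.0), (80.0, 86.0), 90.0)
[array([ 463.5, -194.9]), array([ 463.9, -386.9]), array([ 286.6, -381.8]), array([ 286.3, -192.6])] [ 375.075 -289.05 ]
```

View pics/crop1.png

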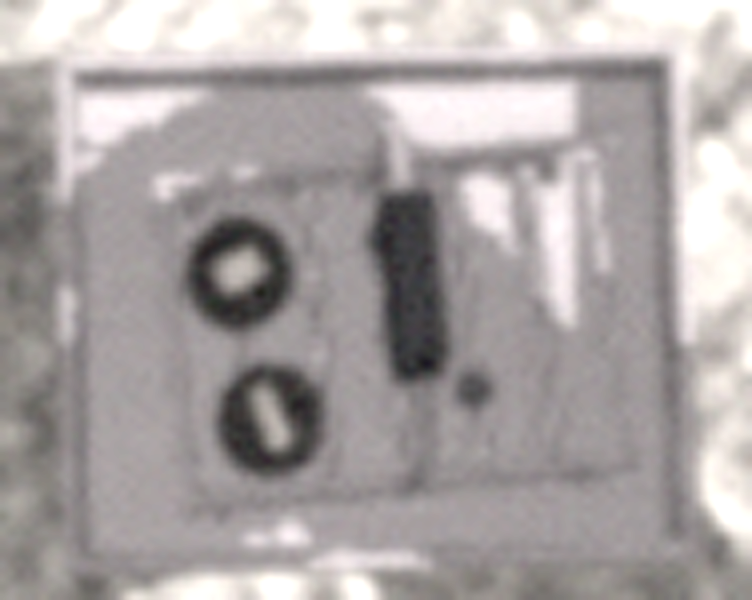

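The crop shows the grip block at crop (375–447, 190–382), turned about 5°. The mounts are at (240,272) and (270,420), a ball is at (473,388), and the pan rim spans (65–690, 60–558).

```bash
python3 - <<'E'
from h import *
import pickle
c=pickle.load(open("top0.pkl","rb"));im=cv2.cvtColor(c["image"],cv2.COLOR_RGB2BGR)
f=lambda x,y,z:ray(c,232-.44+x/8,132-.44+y/8,z)[:2].round(1)
P=[f(*p,32) for p in[(65,65),(683,55),(690,555),(80,560)]];print("pan",P,np.mean(P,0))
g=cv2.cvtColor(im,cv2.COLOR_BGR2GRAY)[132:207,232:326]
m=cv2.resize(g,(752,600),interpolation=cv2.INTER_CUBIC)<48
m[:,:360]=0;m[:180]=0;m[400:]=0;m[:,460:]=0
k=max(cv2.findContours(m.astype(np.uint8),0,1)[0],key=cv2.contourArea);r=cv2.minAreaRect(k);print(r,cv2.boxPoints(r))
B=[f(x,y,143) for x,y in cv2.boxPoints(r)];print("blk",B,np.mean(B,0))
print("bail foot/mounts",f(240,272,50),f(270,420,50))
T=[ray(c,*p,35)[:2].round(1) for p in[(357,169),(427,170),(426,236),(354,234)]];print("tray",T,np.mean(T,0))
b=cv2.convertScaleAbs(cv2.resize(im[155:247,345:440],None,fx=4,fy=4,interpolation=cv2.INTER_CUBIC),alpha=1.6)
s=pickle.load(open("scene0.pkl","rb"));si=cv2.cvtColor(s["image"],cv2.COLOR_RGB2BGR)[150:242,190:310]
a=cv2.convertScaleAbs(cv2.resize(si,None,fx=3.33,fy=4,interpolation=cv2.INTER_CUBIC)[:368],alpha=1.3)
cv2.imwrite("pics/c2.png",np.hstack([b,a]))
E
```

```text
pan [array([529.4,  29.3]), array([ 532.5, -144. ]), array([ 392.1, -144.7]), array([390.4,  24.4])] [461.1  -58.75]
((407.8301696777344, 287.38629150390625), (181.7327880859375, 58.20473861694336), 83.9909896850586) [[369.37537 200.06573]
 [427.2603  193.9726 ]
 [446.28497 374.70685]
 [388.40002 380.8    ]]
blk [array([473.5, -50.7]), array([475. , -64.9]), array([430.3, -69.4]), array([428.8, -55.2])] [451.9  -60.05]
bail foot/mounts [468.5 -19.7] [427.8 -27.9]
tray [array([ 463.2, -232.1]), array([ 461.3, -387.9]), array([ 315.2, -381.5]), array([ 319.3, -223.2])] [ 389.75  -306.175]
```

View pics/c2.png

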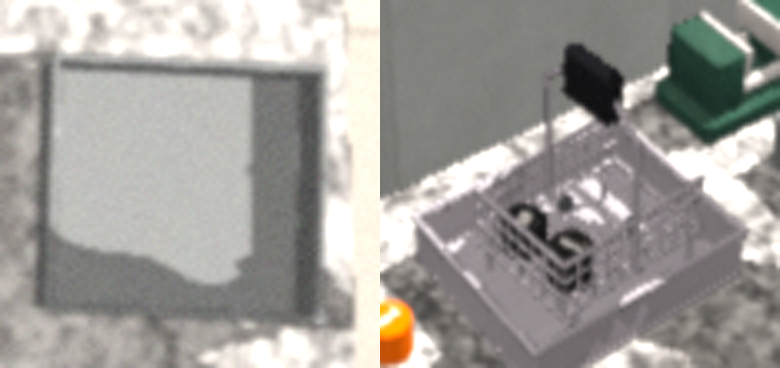

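The empty tray's centre is at about (388,−305), the pan's at about (461,−59). The grip is at about (452,−60), with its closing axis about 5.7° off world y. I'll move over the grip now.

Request:
play_rows:
  series:
    - [11.7,31.6,0,0,0,-0.2]
    - [11.7,31.6,0,0,0,-0.2]
    - [11.7,31.6,0,0,0,-0.2]
    - [11.7,31.6,0,0,0,-0.2]
    - [11.7,31.6,0,0,0,-0.2]
    - [11.7,31.6,0,0,0,-0.2]
    - [11.7,31.6,0,0,0,-0.2]
    - [11.7,31.6,0,0,0,-0.2]
    - [11.7,31.6,0,0,0,-0.2]
    - [11.7,31.6,0,0,0,-0.2]
    - [11.7,31.6,0,0,0,-0.2]
    - [11.7,31.6,0,0,0,-0.2]
    - [11.7,31.6,0,0,0,-0.2]
    - [11.7,31.6,0,0,0,-0.2]
    - [11.7,31.6,0,0,0,-0.2]
    - [11.7,31.6,0,0,0,-0.2]
    - [0,0,0,0,0,0]
    - [0,0,0,0,0,0]
  gripper: 0.6

```text
clock: 1.6
position: [452.9, -58.7, 255.9]
ee_rot: [-0.053, 0.999, 0.0, -0.001]
contact_force: [-0.4, 0.6, -0.1]
gripper_width: 51.3
grasp_force: 0.0
```

```bash
python3 - <<'E'
from h import *
import pickle
c=get_image("wrist");save(c,"w1.png");pickle.dump(c,open("w1.pkl","wb"))
s=read_state();print(s["joints"].round(3),s["position"].round(1),R.from_quat(s["ee_rot"]).as_matrix().round(3),s["gripper_width"])
E
```

```text
[ 0.227  0.095 -0.384 -0.    -1.093 -1.692] [452.5 -59.6 255.9] [[-0.994 -0.105 -0.001]
 [-0.105  0.994 -0.   ]
 [ 0.001  0.    -1.   ]] 51.08990242037427
```

View pics/w1.png

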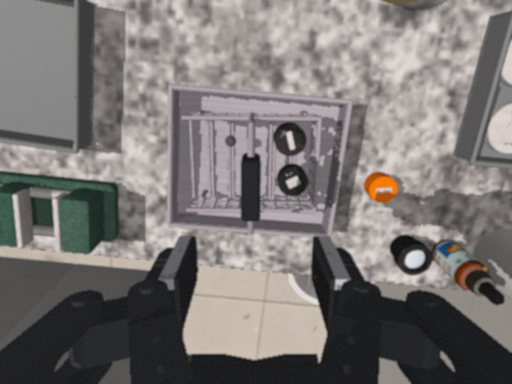

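The wrist view shows the block at (243–260, 153–220), well aligned between the fingers, both mounts near (290,138) and (292,180), and a ball at (230,141). One quick cross-check of the position.

```bash
python3 - <<'E'
from h import *
import pickle
c=pickle.load(open("w1.pkl","rb"))
g=cv2.cvtColor(c["image"],cv2.COLOR_RGB2GRAY);m=(g<60).astype(np.uint8);m[:148]=0;m[228:]=0;m[:,:235]=0;m[:,268:]=0
m=cv2.morphologyEx(m,cv2.MORPH_OPEN,np.ones((7,7)))
r=cv2.minAreaRect(max(cv2.findContours(m,0,1)[0],key=cv2.contourArea));print(r)
B=[ray(c,*p,143).round(1) for p in cv2.boxPoints(r)];print(B,np.mean(B,0))
P=[ray(c,*p,32).round(1) for p in[(171,86),(352,101),(333,235),(168,226)]];print(P,np.mean(P,0))
E
```

```text
((250.5, 188.5), (61.0, 17.0), 90.0)
[array([429.3, -69.5, 143. ]), array([428.1, -58. , 143. ]), array([472.7, -53. , 143. ]), array([474. , -65.2, 143. ])] [451.025 -61.425 143.   ]
[array([ 391.3, -144.8,   32. ]), array([386.8,  29.1,  32. ]), array([528. ,  35.1,  32. ]), array([ 536.3, -142.8,   32. ])] [460.6  -55.85  32.  ]
```

Request:
play_rows:
  series:
    - [-1,-1,-20,0,0,0]
    - [0,0,-20,0,0,0]
    - [0,0,-20,0,0,0]
    - [0,0,-20,0,0,0]
    - [0,0,-20,0,0,0]
    - [0,0,-12,0,0,0]
    - [0,0,-8,0,0,0]
    - [0,0,0,0,0,0]

```text
clock: 2.32
position: [450.3, -62.3, 134.8]
ee_rot: [-0.051, 0.999, -0.0, -0.002]
contact_force: [0.5, -0.4, 0.4]
gripper_width: 51.4
grasp_force: 0.0
```

Request:
play_rows:
  series:
    - [0,0,0,0,0,0]
    - [0,0,0,0,0,0]
    - [0,0,0,0,0,0]
    - [0,0,0,0,0,0]
    - [0,0,0,0,0,0]
    - [0,0,0,0,0,0]
    - [0,0,0,0,0,0]
    - [0,0,0,0,0,0]
  gripper: 0

```text
clock: 2.98
position: [452.5, -61.1, 137.2]
ee_rot: [-0.052, 0.999, -0.0, 0.001]
contact_force: [-0.7, 0.1, 5.8]
gripper_width: 13.1
grasp_force: 60.0
```

Firm grip. Lift 20 mm and rock the mouth up about 25°, which keeps the mounts against the back wall.

Request:
play_rows:
  series:
    - [2,0,7,0,0,0]
    - [3,0,7,0,0,0]
    - [3,0,7,0,0,0]
    - [0,5,1,-0.5,-0.05,0]
    - [0,10,1,-0.99,-0.1,0]
    - [0,10,1,-0.99,-0.1,0]
    - [0,10,1,-0.99,-0.1,0]
    - [0,7,0,-0.7,-0.07,0]
    - [0,0,0,0,0,0]
    - [0,0,0,0,0,0]
    - [0,0,0,0,0,0]
    - [0,0,0,0,0,0]
    - [0,0,0,0,0,0]
    - [0,0,0,0,0,0]

```text
clock: 4.15
position: [459.9, -19.7, 161.6]
ee_rot: [-0.05, 0.975, -0.217, 0.011]
contact_force: [-0.2, -0.4, -4.2]
gripper_width: 13.6
grasp_force: 59.1
```

```bash
python3 - <<'E'
from h import *
c=get_image("top");t=cv2.cvtColor(c["image"],cv2.COLOR_RGB2BGR)[132:212,232:326]
s=get_image("scene");u=cv2.cvtColor(s["image"],cv2.COLOR_RGB2BGR)[140:250,190:310]
f=lambda i:cv2.convertScaleAbs(cv2.resize(i,(400,int(400*i.shape[0]/i.shape[1])),interpolation=cv2.INTER_CUBIC),alpha=1.6)
a,b=f(t),f(u);h=min(len(a),len(b));cv2.imwrite("pics/c3.png",np.hstack([a[:h],b[:h]]))
E
```

```text
(no output)
```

View pics/c3.png

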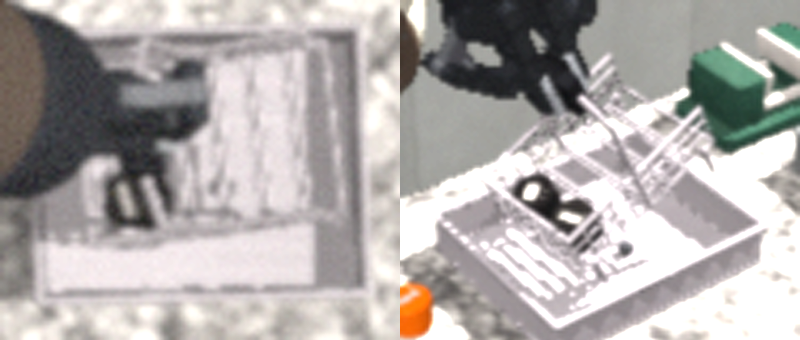

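One dark ball shows at scene crop (625,248), not clearly in the pan. I'll rock a bit further with small jerks, come back level and look again.

Request:
play_rows:
  series:
    - [0,8,2,-0.8,-0.08,0]
    - [0,10,0,0,0,0]
    - [0,-10,0,0,0,0]
    - [0,10,0,0,0,0]
    - [0,-10,0,0,0,0]
    - [0,0,0,0,0,0]
    - [0,0,0,0,0,0]
    - [0,-8,-2,0.8,0.08,0]
    - [0,-10,0,0.99,0.1,0]
    - [0,-10,0,0.99,0.1,0]
    - [0,-10,0,0.99,0.1,0]
    - [0,-10,0,0.99,0.1,0]
    - [0,-2,0,0.22,0.02,0]
    - [0,0,0,0,0,0]
    - [0,0,0,0,0,0]
    - [0,0,0,0,0,0]

```text
clock: 5.58
position: [459.1, -61.1, 160.9]
ee_rot: [-0.052, 0.999, 0.0, -0.001]
contact_force: [-0.4, -0.5, -3.9]
gripper_width: 13.5
grasp_force: 59.6
```

```bash
cat > look.py <<'E'
from h import *
import sys
t=cv2.cvtColor(get_image("wrist")["image"],cv2.COLOR_RGB2BGR)
u=cv2.cvtColor(get_image("scene")["image"],cv2.COLOR_RGB2BGR)[150:250,190:310]
v=cv2.cvtColor(get_image("top")["image"],cv2.COLOR_RGB2BGR)[130:212,232:326]
f=lambda i:cv2.convertScaleAbs(cv2.resize(i,(400,300),interpolation=cv2.INTER_CUBIC),alpha=1.25)
w=f(t)
cv2.imwrite("pics/"+sys.argv[1],np.vstack([np.hstack([w,f(u)]),np.hstack([f(v),f(t[:200,100:400])])]))
print(read_state()["position"].round(1),read_state()["clock"])
E
python3 look.py c4.png
```

```text
[459.2 -60.5 161. ] 5.7333
```

View pics/c4.png

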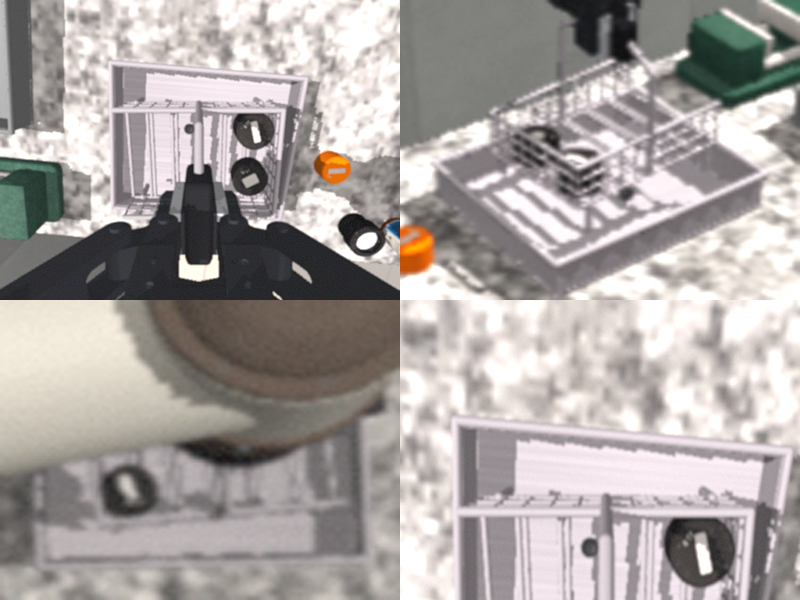

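A ball is seen at wrist px ≈(242,165) and scene px ≈(257.5,214). I'll triangulate its height from the two views.

```bash
cat > tri.py <<'E'
from h import *
def blobs(c,roi,lo=4,hi=200,th=55):
    g=cv2.cvtColor(c["image"],cv2.COLOR_RGB2GRAY);x0,x1,y0,y1=roi
    n,_,st,ce=cv2.connectedComponentsWithStats((g[y0:y1,x0:x1]<th).astype(np.uint8))
    return [(ce[i]+[x0,y0],st[i,4]) for i in range(1,n) if lo<=st[i,4]<=hi]
w,s=get_image("wrist"),get_image("scene")
for nm,c,roi in(("w",w,(145,385,80,275)),("s",s,(195,305,165,250))):
    for p,a in blobs(c,roi,th=70): print(nm,p.round(1),a,ray(c,*p,8.5).round(0)[:2],ray(c,*p,58).round(0)[:2])
E
python3 tri.py
```

```text
w [375.5 105. ] 4 [392.  26.] [391.   9.]
w [240.5 163.8] 72 [449. -72.] [437. -72.]
w [362.6 209. ] 111 [477.  33.] [460.  14.]
s [246.4 166.1] 19 [ 629. -169.] [ 565. -124.]
s [255.4 167.3] 38 [ 610. -185.] [ 548. -138.]
s [303.  165.5] 6 [ 546. -294.] [ 489. -239.]
s [233.6 194.6] 32 [542. -70.] [485. -32.]
s [227.2 200. ] 35 [532. -45.] [476. -10.]
s [231.2 199.8] 5 [527. -54.] [472. -17.]
s [244.4 200.3] 7 [508. -78.] [454. -40.]
s [234.8 202. ] 4 [515. -56.] [461. -19.]
s [244.  206.9] 7 [488. -63.] [435. -26.]
s [241.6 210.2] 20 [480. -51.] [428. -15.]
s [249.  208.5] 4 [476. -69.] [424. -31.]
s [239.1 213. ] 7 [475. -41.] [424.  -5.]
s [257.3 214.3] 10 [448. -72.] [398. -34.]
s [203.6 226.2] 25 [481.  49.] [429.  78.]
```

Both views agree on (448,−72) at z 8.5, so the first ball is in the pan. Next I'll find the second ball.

```bash
python3 - <<'E'
from h import *
s,w=get_image("scene"),get_image("wrist")
for z in(8.5,35,60): 
    p=ray(s,244.4,200.3,z);print(z,p.round(),np.round(proj(w,p)))
i=cv2.cvtColor(s["image"],cv2.COLOR_RGB2BGR)[175:235,210:290]
j=cv2.cvtColor(w["image"],cv2.COLOR_RGB2BGR)[75:285,130:410]
a=cv2.resize(i,(800,600),interpolation=cv2.INTER_CUBIC)[100:500,:480];b=cv2.resize(j,(320,240));b=np.vstack([b,np.zeros((160,320,3),np.uint8)])
cv2.imwrite("pics/c5.png",cv2.convertScaleAbs(cv2.resize(i,(800,600),interpolation=cv2.INTER_CUBIC),alpha=1.3))
E
```

```text
8.5 [508. -78.   8.] [228. 229.]
35 [479. -58.  35.] [255. 211.]
60 [452. -38.  60.] [288. 190.]
```

View pics/c5.png

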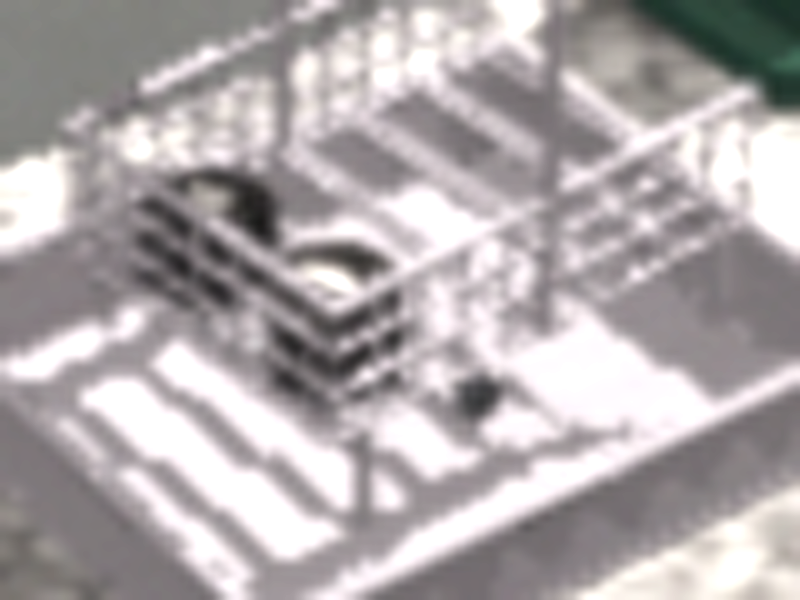

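The only separate ball seen is at crop (478,395). The dark blobs to its left are the mounts, and the basket's floor middle looks empty. I'll lift the basket to clear the view of the pan.

Request:
play_rows:
  series:
    - [0,0,15,0,0,0]
    - [0,0,25,0,0,0]
    - [0,0,25,0,0,0]
    - [0,0,25,0,0,0]
    - [0,0,20,0,0,0]
    - [0,0,10,0,0,0]
    - [0,0,0,0,0,0]
    - [0,0,0,0,0,0]

```text
clock: 6.6
position: [459.3, -60.9, 280.6]
ee_rot: [-0.052, 0.999, 0.001, -0.0]
contact_force: [-0.2, -0.4, -3.8]
gripper_width: 13.0
grasp_force: 59.6
```

```bash
python3 tri.py; python3 - <<'E'
from h import *
s=get_image("scene");w=get_image("wrist")
i=cv2.cvtColor(s["image"],cv2.COLOR_RGB2BGR)[120:250,190:310]
j=cv2.cvtColor(w["image"],cv2.COLOR_RGB2BGR)[60:290,120:400]
cv2.imwrite("pics/c6.png",cv2.convertScaleAbs(np.hstack([cv2.resize(i,(400,433),interpolation=cv2.INTER_CUBIC),cv2.resize(j,(400,433),interpolation=cv2.INTER_CUBIC)]),alpha=1.3))
print([np.round(proj(w,p)) for p in((448,-72,8.5),(470,-60,8.5),(500,-60,8.5))],np.round(proj(w,(459,-60,161))))
E
```

```text
s [240.  165.7] 11 [ 639. -156.] [ 575. -112.]
s [246.8 166. ] 12 [ 628. -170.] [ 565. -125.]
s [303.  165.5] 6 [ 546. -294.] [ 489. -239.]
s [238.4 208.8] 5 [489. -48.] [436. -12.]
s [256.8 214.6] 5 [448. -70.] [398. -33.]
s [203.7 226.2] 23 [481.  49.] [429.  77.]
s [223.  240.2] 4 [419.  39.] [371.  68.]
[array([245., 140.]), array([254., 160.]), array([251., 185.])] [256. 191.]
```

View pics/c6.png

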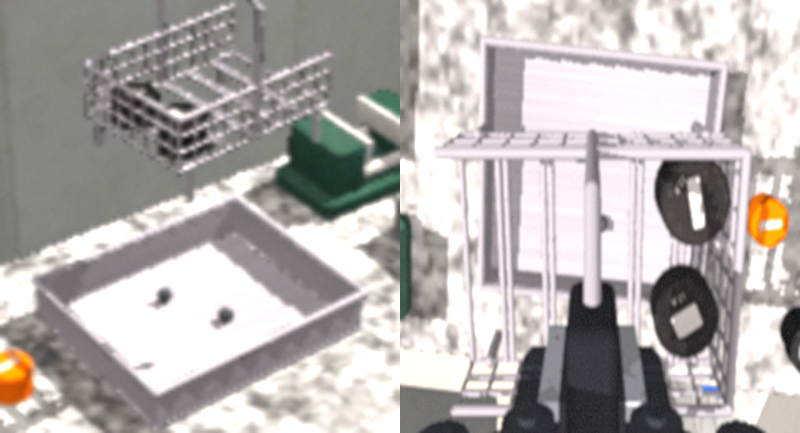

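Both balls lie in the pan at scene px (239,209) and (257.5,215), i.e. about (489,−48) and (448,−70), away from where the feet stand. Both mounts are still at the basket's back. Carry it to the tray, ramping gently.

Request:
play_rows:
  series:
    - [-2,-6,0,0,0,0]
    - [-4,-14,0,0,0,0]
    - [-6,-22,0,0,0,0]
    - [-7,-26,0,0,0,0]
    - [-7,-26,0,0,0,0]
    - [-7,-26,0,0,0,0]
    - [-7,-26,0,0,0,0]
    - [-7,-26,0,0,0,0]
    - [-7,-24,0,0,0,0]
    - [-6,-21,0,0,0,0]
    - [-5,-17,0,0,0,0]
    - [-4,-12,0,0,0,0]
    - [-2,-8,0,0,0,0]
    - [0,-3,0,0,0,0]
    - [0,0,0,0,0,0]
    - [0,0,0,0,0,0]

```text
clock: 8.13
position: [388.8, -317.9, 281.0]
ee_rot: [-0.052, 0.999, 0.001, -0.0]
contact_force: [-0.9, -0.1, -2.5]
gripper_width: 13.2
grasp_force: 59.6
```

```bash
python3 - <<'E'
from h import *
w=get_image("wrist");g=cv2.cvtColor(w["image"],cv2.COLOR_RGB2GRAY)
print((g[140:196,298:350]<70).mean(),(g[195:250,297:343]<70).mean(),read_state()["contact_force"].round(2))
E
```

```text
0.521978021978022 0.6023715415019762 [-0.44 -0.2  -3.19]
```

Request:
play_rows:
  series:
    - [0,0,-20,0.3,0.03,0]
    - [0,0,-24,0.6,0.06,0]
    - [0,0,-24,0.6,0.06,0]
    - [0,0,-24,0.6,0.06,0]
    - [0,0,-15,0.6,0.06,0]
    - [0,-1,-8,0.6,0.06,0]
    - [0,-1,0,0.6,0.06,0]
    - [0,0,0,0,0,0]

```text
clock: 8.85
position: [389.5, -321.3, 164.7]
ee_rot: [-0.05, 0.977, 0.205, -0.01]
contact_force: [0.4, 0.0, -2.9]
gripper_width: 13.1
grasp_force: 59.6
```

```bash
python3 -c "
from h import *
s=read_state();print(s['joints'].round(2),s['position'].round(1),R.from_quat(s['ee_rot']).as_matrix().round(3)[:,2],s['contact_force'].round(1))"
```

```text
[-0.56  0.42 -0.11 -0.33 -1.31 -0.78] [ 389.5 -321.3  164.7] [-0.041  0.399 -0.916] [ 0.4  0.  -2.9]
```

Joints are well inside their ranges. Continue the tilt to about 50°.

Request:
play_rows:
  series:
    - [0,0,-2,0.5,0.05,0]
    - [0,-1,-2,0.5,0.05,0]
    - [0,0,-2,0.5,0.05,0]
    - [0,-1,-2,0.5,0.05,0]
    - [0,0,-2,0.5,0.05,0]
    - [0,-1,0,0.5,0.05,0]
    - [0,0,0,0.5,0.05,0]
    - [0,0,0,0.5,0.05,0]
    - [0,0,0,0.4,0.04,0]
    - [0,0,0,0,0,0]
    - [0,0,0,0,0,0]
    - [0,0,0,0,0,0]
    - [0,0,0,0,0,0]
    - [0,0,0,0,0,0]

```text
clock: 10.02
position: [389.0, -322.9, 157.0]
ee_rot: [-0.048, 0.905, 0.422, -0.02]
contact_force: [0.5, -0.6, -1.7]
gripper_width: 13.0
grasp_force: 60.3
```

```bash
python3 -c "
from h import *
s=read_state();print(s['joints'].round(2),s['position'].round(1),R.from_quat(s['ee_rot']).as_matrix().round(3)[:,2],s['contact_force'].round(1))
t=get_image('top');w=get_image('wrist');s=get_image('scene')
i=[cv2.cvtColor(x['image'],cv2.COLOR_RGB2BGR) for x in(t,w,s)]
cv2.imwrite('pics/c7.png',cv2.convertScaleAbs(np.vstack([np.hstack([cv2.resize(i[0][140:250,330:450],(400,300)),cv2.resize(i[1],(400,300))]),np.hstack([cv2.resize(i[2][100:250,260:450],(400,300)),cv2.resize(i[0],(400,300))])]),alpha=1.2))"
```

```text
[-0.71  0.63  0.11 -0.56 -1.73 -0.65] [ 389.  -322.9  157. ] [-0.076  0.762 -0.643] [ 0.5 -0.6 -1.7]
```

View pics/c7.png

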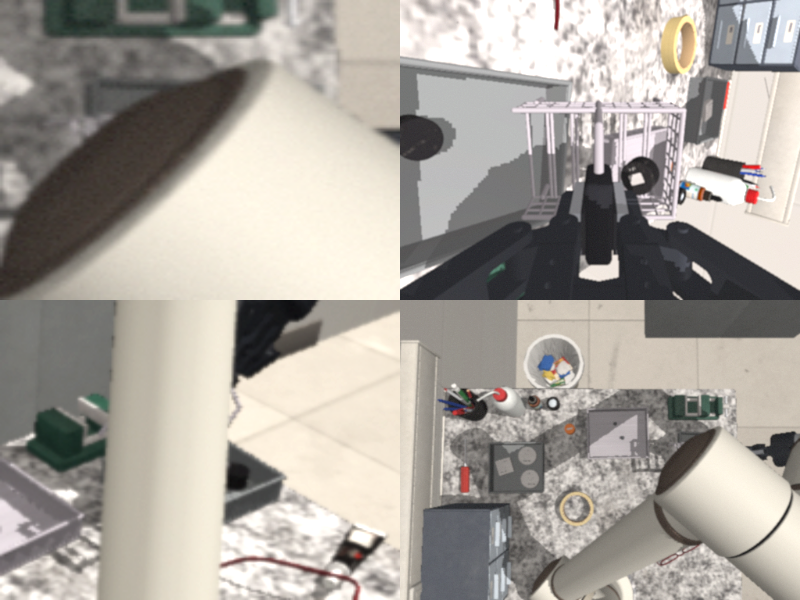

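One mount is in the tray, at the left of the wrist view. The other is still in the basket, at wrist px ≈(305,227). I'll tilt further with a gentle shake, and check by pixel masks since the picture budget is used up.

Request:
play_rows:
  series:
    - [0,-3,0,0.5,0.05,0]
    - [0,-3,0,0.5,0.05,0]
    - [0,-3,0,0.5,0.05,0]
    - [0,-3,0,0.3,0.03,0]
    - [0,0,0,0,0,0]
    - [0,5,4,0,0,0]
    - [0,-5,-4,0,0,0]
    - [0,5,4,0,0,0]
    - [0,-5,-4,0,0,0]
    - [0,0,0,0,0,0]
    - [0,0,0,0,0,0]
    - [0,0,0,0,0,0]
    - [0,0,0,0,0,0]

```text
clock: 11.25
position: [388.7, -335.1, 156.3]
ee_rot: [-0.045, 0.861, 0.507, -0.024]
contact_force: [-0.6, 0.5, -1.5]
gripper_width: 13.0
grasp_force: 60.6
```

```bash
cat > blk.py <<'E'
from h import *
s=read_state();print(s['clock'],s['position'].round(1),R.from_quat(s['ee_rot']).as_matrix().round(3)[:,2],s['contact_force'].round(1))
w=get_image('wrist');g=cv2.cvtColor(w["image"],cv2.COLOR_RGB2GRAY);m=(g<60).astype(np.uint8);m[290:]=0
n,_,st,ce=cv2.connectedComponentsWithStats(cv2.morphologyEx(m,cv2.MORPH_OPEN,np.ones((5,5))))
for i in range(1,n):
    if st[i,4]>150: print(st[i],ce[i].round(),ray(w,*ce[i],12).round())
print((g[200:255,280:330]<60).mean())
E
python3 blk.py
```

```text
11.25 [ 388.7 -335.1  156.3] [-0.087  0.87  -0.485] [-0.6  0.5 -1.5]
[   0  159   32   58 1432] [ 13. 187.] [ 371. -346.   12.]
[362 197  13  16 184] [368. 204.] [613. 761.  12.]
[ 192  212  125   78 4836] [255. 261.] [523. -54.  12.]
[   0  219   64   55 2854] [ 30. 245.] [ 407. -340.   12.]
0.1050909090909091
```

Both mounts now show in the tray, at about (371,−346) and (407,−340), and the one in the basket is gone. Lift, level and go back over the pan.

Request:
play_rows:
  series:
    - [0,0,15,0,0,0]
    - [0,0,25,0,0,0]
    - [0,0,25,-0.5,-0.05,0]
    - [0,0,25,-0.9,-0.09,0]
    - [0,0,20,-0.9,-0.09,0]
    - [0,0,10,-0.9,-0.09,0]
    - [0,0,5,-0.9,-0.09,0]
    - [0,0,0,-0.9,-0.09,0]
    - [0,0,0,-0.9,-0.09,0]
    - [0,0,0,-0.9,-0.09,0]
    - [0,0,0,-0.9,-0.09,0]
    - [0,0,0,-0.9,-0.09,0]
    - [0,0,0,-0.9,-0.09,0]
    - [0,0,0,-0.55,-0.055,0]
    - [0,0,0,0,0,0]
    - [0,0,0,0,0,0]

```text
clock: 12.63
position: [388.1, -334.0, 282.2]
ee_rot: [-0.052, 0.999, 0.004, -0.0]
contact_force: [-0.1, -0.2, -2.3]
gripper_width: 13.1
grasp_force: 60.4
```

```bash
python3 blk.py
```

```text
12.6333 [ 388.1 -334.   282.2] [-0.001  0.008 -1.   ] [-0.1 -0.2 -2.3]
[  0   0  67  22 494] [38.  8.] [ 267. -565.   12.]
[220 116  26  13 274] [233. 123.] [ 361. -359.   12.]
[233 152  15  25 323] [241. 164.] [ 406. -345.   12.]
[ 192  209  126   81 4849] [255. 262.] [ 530. -316.   12.]
0.08254545454545455
```

Request:
play_rows:
  series:
    - [3,10,0,0,0,0]
    - [5,20,0,0,0,0]
    - [7,27,0,0,0,0]
    - [7,27,0,0,0,0]
    - [7,27,0,0,0,0]
    - [7,27,0,0,0,0]
    - [7,27,0,0,0,0]
    - [7,27,0,0,0,0]
    - [7,27,0,0,0,0]
    - [6,25,0,0,0,0]
    - [5,18,0,0,0,0]
    - [3,10,0,0,0,0]
    - [0,2,0,0,0,0]
    - [0,0,0,0,0,0]
    - [0,0,0,0,0,0]

```text
clock: 13.93
position: [459.6, -61.8, 281.2]
ee_rot: [-0.051, 0.999, 0.003, -0.001]
contact_force: [-0.1, -0.9, -2.1]
gripper_width: 13.0
grasp_force: 60.4
```

```bash
python3 tri.py; python3 -c "
from h import *
print(read_state()['position'].round(1))"
```

```text
w [332.5 147.5] 16 [448.  29.] [440.  16.]
w [337.5 180. ] 4 [486.  41.] [473.  27.]
s [303.  165.5] 6 [ 546. -294.] [ 489. -239.]
s [238.5 209. ] 6 [488. -48.] [436. -12.]
s [256.8 214.8] 6 [447. -70.] [398. -32.]
s [203.8 226.1] 26 [481.  49.] [429.  77.]
s [221.5 239.7] 6 [422.  41.] [375.  70.]
[459.4 -62.1 281.2]
```

Both balls are still in the pan at the same places and the basket is empty. Lower it: first to just above the floor, then gently onto it.

Request:
play_rows:
  series:
    - [0,0,-15,0,0,0]
    - [0,1,-25,0,0,0]
    - [0,0,-25,0,0,0]
    - [0,0,-25,0,0,0]
    - [0,0,-20,0,0,0]
    - [0,0,-12,0,0,0]
    - [0,0,-8,0,0,0]
    - [0,0,-4,0,0,0]
    - [0,0,-3,0,0,0]
    - [0,0,-3,0,0,0]
    - [0,0,0,0,0,0]
    - [0,0,0,0,0,0]

```text
clock: 15.03
position: [460.1, -60.1, 141.9]
ee_rot: [-0.052, 0.999, 0.003, 0.0]
contact_force: [-0.4, 0.1, -2.1]
gripper_width: 13.0
grasp_force: 60.3
```

Request:
play_rows:
  series:
    - [0,0,-1.5,0,0,0]
    - [0,0,-1.5,0,0,0]
    - [0,0,-1.5,0,0,0]
    - [0,0,-1,0,0,0]
    - [0,0,0,0,0,0]
    - [0,0,0,0,0,0]

```text
clock: 15.53
position: [460.3, -60.0, 137.3]
ee_rot: [-0.052, 0.999, 0.003, 0.001]
contact_force: [-2.6, 2.0, 7.2]
gripper_width: 13.2
grasp_force: 62.0
```

The feet are down (+7 N upward). Release and back away straight up.

Request:
play_rows:
  series:
    - [0,0,0,0,0,0]
    - [0,0,0,0,0,0]
    - [0,0,0,0,0,0]
    - [0,0,0,0,0,0]
    - [0,0,0,0,0,0]
    - [0,0,0,0,0,0]
  gripper: 0.6

```text
clock: 16.03
position: [459.7, -60.2, 135.7]
ee_rot: [-0.052, 0.999, 0.003, -0.0]
contact_force: [-0.1, 0.1, -0.8]
gripper_width: 51.2
grasp_force: 0.0
```

Request:
play_rows:
  series:
    - [0,0,10,0,0,0]
    - [0,0,20,0,0,0]
    - [0,0,25,0,0,0]
    - [0,0,25,0,0,0]
    - [0,0,25,0,0,0]
    - [0,0,15,0,0,0]
    - [0,0,0,0,0,0]
    - [0,0,0,0,0,0]
    - [0,0,0,0,0,0]
    - [0,0,0,0,0,0]

```text
clock: 16.87
position: [459.0, -60.2, 254.4]
ee_rot: [-0.052, 0.999, 0.003, -0.002]
contact_force: [-0.4, 1.3, -0.9]
gripper_width: 51.4
grasp_force: 0.0
```

```bash
python3 tri.py; python3 - <<'E'
from h import *
print(read_state()['position'].round(1),read_state()['gripper_width'])
c=get_image("wrist")
g=cv2.cvtColor(c["image"],cv2.COLOR_RGB2GRAY);m=(g<60).astype(np.uint8);m[:120]=0;m[235:]=0;m[:,:225]=0;m[:,285:]=0
m=cv2.morphologyEx(m,cv2.MORPH_OPEN,np.ones((7,7)))
r=cv2.minAreaRect(max(cv2.findContours(m,0,1)[0],key=cv2.contourArea));print(r)
B=[ray(c,*p,143).round(1) for p in cv2.boxPoints(r)];print(B,np.mean(B,0))
E
```

```text
w [339.2 125.4] 13 [419.  27.] [414.  14.]
w [244.  144.4] 32 [449. -71.] [440. -70.]
w [342.3 187.7] 23 [486.  42.] [472.  27.]
w [348.2 186. ] 20 [483.  48.] [470.  32.]
w [340.6 199.5] 13 [500.  43.] [484.  28.]
s [303.  165.5] 6 [ 546. -294.] [ 489. -239.]
s [201.5 223.5] 4 [492.  48.] [439.  77.]
s [204.4 227.1] 17 [478.  50.] [426.  78.]
[459.3 -60.2 254.6] 51.00360057972985
((254.5, 192.0), (62.0, 17.0), 90.0)
[array([436.9, -67.4, 143. ]), array([435.7, -55.9, 143. ]), array([481.1, -50.8, 143. ]), array([482.3, -63. , 143. ])] [459.    -59.275 143.   ]
```

```bash
python3 -c "
from h import *
print(job_done())"
```

```text
the job is handed in; nothing more can be done
None
```

The job is handed in at about 17 s on the clock. At the last camera checks both balls were in the pan, both mounts were in the empty grey tray, and the basket stood upright in the pan with the gripper clear. The judge's verdict was not returned.

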